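Hook the drain strainer out of the drain box

ROBOT

A 6-joint arm with a two-finger parallel gripper is mounted at the origin on the work surface. World frame = base frame: x ahead of the robot, y to its left, z up, the work surface at z = 0. Lengths are in m, angles in rad, forces in N, time in s.
With the tool pointing down it reaches from about 0.3 to 0.875 m from the base axis. Payload 6.4 kg.
Tool frame: the origin (TCP) lies midway between the tips of the shut fingers; the grasp point (between the pads) lies 19 mm behind it; z points along the fingers, y is the direction in which the jaws open and shut (so a half turn about z gives the same grasp; the last joint's range is limited). The gripper opens to 85 mm and grips with 20 to 120 N. Pads are 22 mm wide; open, the fingers measure 114 mm over their backs; the gripper's body (76 mm by 85 mm) begins 54 mm behind the grasp point. The pads swing forward as they close: fully open they stand 13 mm farther back than shut.
Start: joints at [-1.476, 0.181, 1.607, -0, 1.354, -0.206], TCP at [0.17, -0.549, 0.231] pointing down, gripper open.
Joint ranges: [-2.99, 2.99], [-0.89, 2.07], [0.3, 2.58], [-1.14, 4.28], [0, 2.63], [-3.12, 3.12]. Speed limits (rad/s): [2.57, 2.57, 3.01, 3.14, 3.14, 3.14].

INTERFACE

Orientations are given as a unit quaternion [w, x, y, z].
In Python, from bench import ctrl gives the robot as it stands. The module is installed in compiled form; this text tells all that it offers.
- The arm moves only by the tool arm_command, never from a script. Its argument "plan" is one flat list of numbers, 4 for each row, row after row: the shift along the tool's x, y, z in mm, then the turn about the tool's z in rad. A call has 1 to 20 rows; each row shifts and turns the commanded pose from where the row before left it, along the tool's axes as they then stand; what a row does not reach is not made up. A row lasts 1/10 s, in which the tool goes at most 50 mm and 8.59 degrees, less where a joint would pass 70% of its speed; a pose out of reach is approached as far as the arm can. A call is refused whole if a number of a shift passes 50 or a number of a turn 0.15, either way. A call with a gripper value outside its range is refused whole. "grip" is the opening, from 0 (shut) to 1 (fully open), set as the call begins (left out, the last holds). The fingers move at their own pace and stop on an object; the grip force is fixed at half the most. Time passes only in rows, so rows that do not move let the fingers close. It gives the time, the measured TCP pose, the force and the opening at its end, in the units of the state.
- ctrl.get_obs(): the state, without advancing time (a new reading comes with each control period).
- ctrl.camera(name): name is "scene" or "top" or "wrist"; returns a dict with "color" (420x560x3 uint8, red, green, blue), "camera_matrix" (3x3 intrinsics, pixels), "k1" (the pictures are not rectified: a ray, as slopes to the right and down, at radius r is drawn at 1 + k1 r^2 times it, then the intrinsics apply), "eye" and "attitude" of the camera in the world; the wrist camera has in their place "T_tool_cam" (4x4, takes a point from camera to tool coordinates, whose origin is the TCP and whose axes are the flange's). Camera axes: x right, y up, looking along -z (the intrinsics and any distortion apply to the point x, -y, -z); pixel columns grow to the right and rows downward; lengths in m; the calibration is good to about 2 mm. A picture is of the moment at which its call begins: read the wrist's pose just before it. There is no depth.
- ctrl.hand_in(): hands the job in, once; it reports no verdict.
The state is a dict: "time_s": time; "q": joint angles; "dq": joint speeds; "joint_efforts": joint torques, N m; "eef_pos": TCP position; "eef_rot": TCP orientation; "wrist_force": force on the tool from outside, world axes, zero at the start; "torque": the same for the moment, N m; "opening": opening from 0.0 (shut) to 1.0 (fully open).
Only numpy, scipy, OpenCV 4.12 (cv2) and the standard library are available. Lean on these libraries where they do the work, as an engineer would, in place of code of your own. Each camera call takes 0.05 s, during which the arm holds its last target. There are 200 camera calls.

TASK

The strainer is deep down in the drain box: take the drain hook from its stand, catch the strainer's wire loop with it and gently draw the strainer out, past the rubber nubs. Stand the strainer upright on the free part of the black tray, without dropping it or touching it with the gripper, then hang the hook back upright between the prongs of its stand. Do not force anything with the hook (creep up to every contact, 2 or 3 N show that it has touched; never push or pull with more than about 12 N), and leave the other things where they are.

Things in the scene. Friction and masses are not known exactly. Their poses are not given: they have to be found in the camera images.
- drain_box: Fixed steel box, 160 x 160 mm, 130 mm high, with a round upright bore in the middle of its top, 76 mm wide and 122 mm deep (8 mm floor). Origin: centre of the underside; z up, along the bore's axis.
- nubs (a point): Point on the bore's axis, 72 mm above the box's underside, level with three round black rubber nubs that stand 1.8 mm out of the bore's wall (leaving a 72.4 mm circle) at 30, 150 and 270 degrees from the box's x axis. They are sprung and give way outwards when the strainer passes, which takes about 4 to 7 N more than its weight.
- strainer: Loose round metal basket strainer standing on the floor of the bore: 74 mm wide, 50 mm high, its upper edge coned in to 66 mm at the top, about 0.23 to 0.33 kg. Origin: centre of the underside, z up. A wire loop (bail) stands on its flat top; it spans 44 mm along the strainer's own y axis, so it is hooked from the +x or -x side.
- strainer_top (a point): Centre of the strainer's flat top, axes as the strainer's. The loop arches over it: 4 mm wire, at the middle (highest) its underside is 24 mm and its top 28 mm above this point. The loop is bent over about y, 3 mm above the flat top, by up to 0.5 rad (11 mm at its top) to either x side; it is too stiff to push upright. The lean is not measured: feel for the wire.
- stand: Fixed hook stand: base 130 x 90 x 10 mm, a back post (30 mm wide, at x = +50 mm, not above the prongs) and two level prongs (8 mm thick) along the stand's x axis, from x = -40 to +45 mm, with a 14 mm gap between them, open at the -x end. Prong tops 135 mm above the table. Origin: centre of the base's underside; z up.
- hook: Loose drain hook, 0.14 kg, hanging upright in the stand. Origin: on the shank's axis, at the underside of its square collar (26 x 26 x 6 mm) that rests on the prong tops; z up along the shank. Above the collar a flat black handle, 16 mm thick along x, 34 mm wide along y, from z = 6 to 68 mm: grip it from above across its 16 mm.
- hook_bend (a point): Inner floor of the hook's J, 6 mm on the hook's +x side of the shank axis, 89.5 mm below the collar; axes as the hook's. The shank (5 mm round steel) runs straight down from the collar, the J's lowest point is 5 mm below this one, its upright tip (axis 12 mm on +x of the shank's, 5 mm thick) ends 10 mm above this point. 7 mm clear between shank and tip.
- tray: Fixed black tray, 200 x 250 mm (x, y), rim 16 mm high, walls and floor 4 mm thick. Origin: centre of the underside; z up. The clear tub stands on its -y half; the +y half is free (a good spot for the strainer is x = 0, y = +50 mm).
- tub: Bystander: clear plastic open tub, 110 x 75 mm, 50 mm high, standing on the tray. Origin: centre of the underside.
- sauce: Bystander: amber bottle, 56 mm wide, 170 mm high, on the table. Origin: centre of the underside.
- bowl: Bystander: white bowl, 110 mm wide, 50 mm high, on the wooden board (a fixed board 140 x 380 x 30 mm beyond the drain box). Origin: centre of the underside.
- spatula: Bystander: spatula lying on the wooden board. Origin: its underside.
- cup: Bystander: steel cup, 72 mm wide, 85 mm high, on the table in front of the drain box. Origin: centre of the underside.
- sponge: Bystander: yellow sponge block, 110 x 70 x 35 mm. Origin: centre of the underside.
- jar: Bystander: glass jar with white cap, 70 mm wide, 100 mm high. Origin: centre of the underside.
There are look-alikes about, which are no part of the job. Leave any green, orange or turquoise look-alike of the strainer alone.

How it is judged:
By the outcome, as a careful person would: the job done as asked, in the order asked, and still so for the second after the job is handed in, with the robot touching nothing.
It also fails if it takes over 72 s, if anything falls off the work surface, if the arm or the gripper's body presses on something with over 40 N, if the wrist force passes 120 N, or if a joint passes its speed limit or range.

## Working session

There is one attempt and no reset: what is moved stays moved. The work goes in short steps, Python scripts to look and compute and a tool call to move; the robot and the scene stay as the last step left them, time stands still between calls to the robot, and variables do not carry over. Pictures are saved under pics/ and viewed, about 8 in all and at most 12, crops included, and the job is handed in when it is done.

Besides the shell and the picture viewer there is one more tool, called after "Emit:" as name(argument=value, ...), one argument or row to a line, values as JSON. arm_command: Moves the arm, as the interface text tells. Its arguments: {"type":"object","properties":{"plan":{"type":"array","items":{"type":"number"}},"grip":{"type":"number"}},"required":["plan"]}

```bash
mkdir -p pics
cat > h.py <<'E'
import numpy as np, cv2, pickle
from bench import ctrl
from scipy.spatial.transform import Rotation as R
def quat(q): return R.from_quat([q[1],q[2],q[3],q[0]])
def grab(name):
    o=ctrl.get_obs(); c=ctrl.camera(name)
    if name=='wrist':
        T=np.eye(4);T[:3,:3]=quat(o['eef_rot']).as_matrix();T[:3,3]=o['eef_pos']
        T=T@np.array(c['T_tool_cam']); c['Rm'],c['t']=T[:3,:3],T[:3,3]
    else:
        a=np.array(c['attitude']); c['Rm']=a if a.shape==(3,3) else quat(a).as_matrix(); c['t']=np.array(c['eye'])
    return c
def ray(c,u,v):
    p=cv2.undistortPoints(np.array([[[u,v]]],float),np.array(c['camera_matrix']),np.array([c['k1'],0,0,0,0.]))[0,0]
    return c['t'],c['Rm']@np.array([p[0],-p[1],-1])
def plane(c,u,v,z):
    t,d=ray(c,u,v); return t+d*(z-t[2])/d[2]
def proj(c,P):
    p=c['Rm'].T@(np.array(P)-c['t']); s=np.array([p[0],-p[1]])/-p[2]; s=s*(1+c['k1']*(s@s))
    K=np.array(c['camera_matrix']); return K[:2,:2]@s+K[:2,2]
def save(c,n,box=None,s=1):
    im=c['color'][:,:,::-1]
    if box: im=im[box[1]:box[3],box[0]:box[2]]
    cv2.imwrite('pics/'+n,cv2.resize(im,None,fx=s,fy=s,interpolation=cv2.INTER_CUBIC))
E
python3 - <<'E'
from h import *
o=ctrl.get_obs(); print(o)
a=grab('scene');b=grab('top')
pickle.dump((a,b),open('ab.pkl','wb'))
for c in(a,b): print(c['t'],c['Rm'].round(3).tolist(),c['camera_matrix'],c['k1'])
save(a,'s.png',None,1.4);save(b,'t.png',None,1.4)
E
```

```text
{'time_s': 0.0, 'q': array([-1.47627851e+00,  1.81544584e-01,  1.60797953e+00,  1.03062669e-05,
        1.35378623e+00, -2.06306714e-01]), 'dq': array([ 0.00069451,  0.00010422, -0.00019922, -0.00018008,  0.00096877,
       -0.00057854]), 'joint_efforts': array([-5.36251846e-04, -4.44873440e+01, -3.51335335e+01, -3.60448330e-04,
        9.03343549e-03, -1.65186640e-05]), 'eef_pos': array([ 0.17034171, -0.54863044,  0.23039591]), 'eef_rot': array([-8.57222638e-04,  9.88709188e-01,  1.49844600e-01,  5.30031303e-05]), 'wrist_force': array([-0.38907295, -0.17462295, -0.78225212]), 'torque': array([ 0.01479994, -0.04813567, -0.00040001]), 'opening': 1.000851826498918}
[1.03019771 0.34313899 0.75036522] [[-0.629, -0.553, 0.546], [0.777, -0.464, 0.424], [0.019, 0.692, 0.722]] [[394.32593693   0.         281.66602621]
 [  0.         394.32593693 210.75418785]
 [  0.           0.           1.        ]] -0.06527343317922128
[ 0.45656379 -0.05198545  1.0339628 ] [[-0.017, 0.998, -0.064], [-0.999, -0.019, -0.031], [-0.033, 0.064, 0.997]] [[417.81934422   0.         278.75603016]
 [  0.         417.81934422 210.68252522]
 [  0.           0.           1.        ]] 0.006993422700300627
```

View pics/s.png

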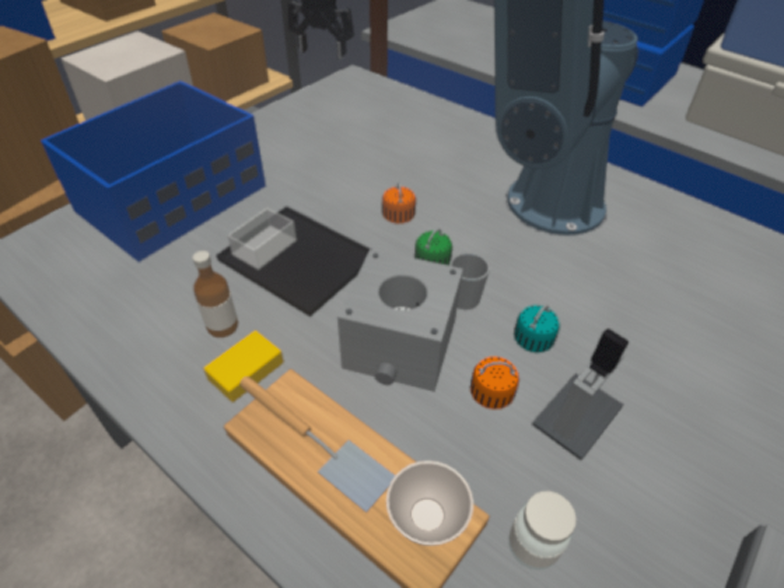

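View pics/t.png

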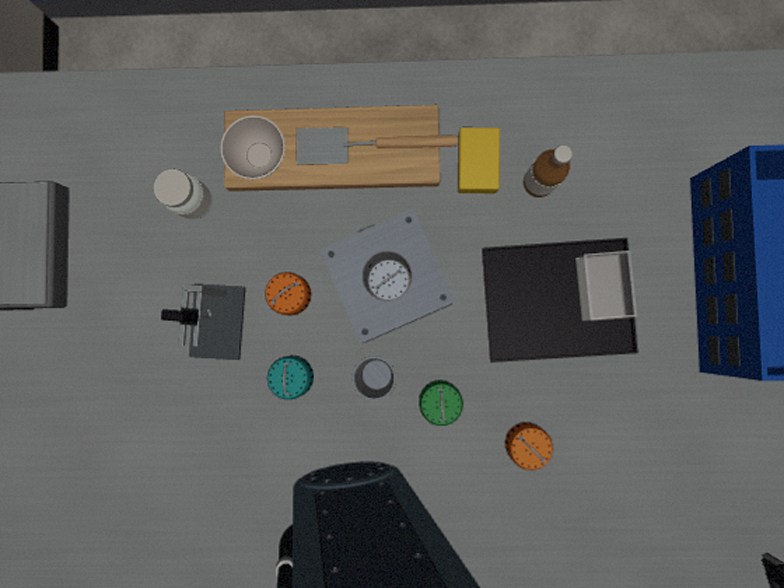

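The scene view shows the box at (405,310), the stand at (585,400) with its black handle, and the tray at (300,260). In the top view the box is at (388,280), the strainer is inside its bore, the stand is at (210,320) and the free part of the tray is at (535,300). I'll zoom in on the box and stand.

Run:
```python
from h import *
a,b=pickle.load(open('ab.pkl','rb'))
f=lambda c,x0,y0,x1,y1,s: cv2.resize(c['color'][y0:y1,x0:x1,::-1],None,fx=s,fy=s,interpolation=cv2.INTER_CUBIC)
A=f(b,110,190,190,270,5);B=f(b,225,145,335,255,400/110);C=f(a,365,220,465,340,4)
C=cv2.resize(C,(333,400))
D=np.zeros((600,800,3),np.uint8);D[:400,:400]=A;D[:400,400:]=B
E=f(a,370,225,470,325,2);D[400:600,:200]=E
E=f(b,335,160,465,265,200/105);D[400:600,250:250+E.shape[1]]=E[:200]
cv2.imwrite('pics/z.png',D)
```

```text
(no output)
```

View pics/z.png

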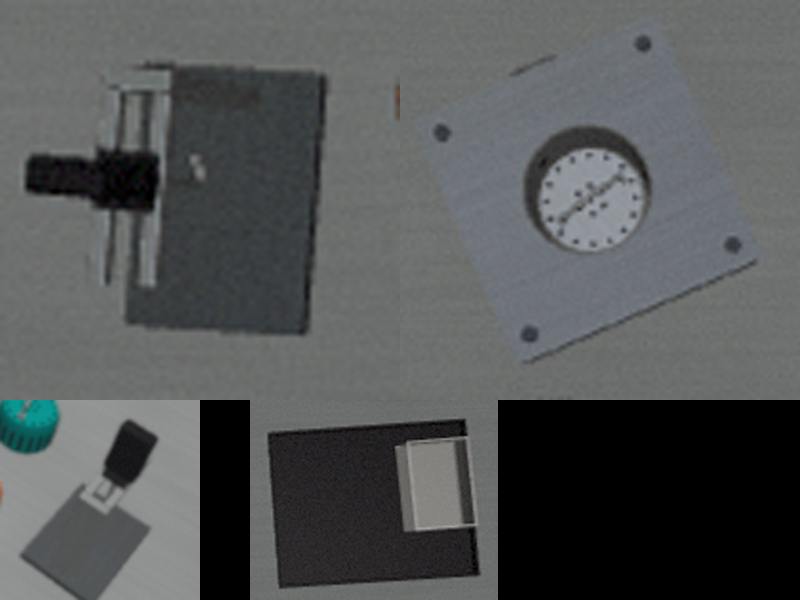

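The crops show the stand's post at the far (+x) end and its open end toward the robot. The box's four bolts are clear. The strainer loop runs from about (560,225) to (625,175).

Run:
```python
from h import *
a,b=pickle.load(open('ab.pkl','rb'))
f=lambda x,y:(x/5+110-.4,y/5+190-.4)
g=lambda x,y:((x-400)*110/400+225-.4,y*110/400+145-.4)
h=lambda x,y:((x-250)*105/200+335,(y-400)*105/200+160)
P=lambda m,pts,z:[print(p,plane(b,*m(*p),z).round(4)) for p in pts]
print('base');P(f,[(326,75),(308,333),(127,323)],.01)
print('prong fronts L,R; inner');P(f,[(101,285),(113,285),(140,287),(155,287)],.135)
print('bar');P(f,[(115,70),(172,70),(172,90),(107,90)],.135)
print('handle top corners');P(f,[(27,155),(27,192)],.203);
print('collar');P(f,[(158,150),(155,210),(95,150),(95,210)],.141)
print('J');P(f,[(197,165),(192,155),(203,178)],.045)
print('bolts');Q=np.array([plane(b,*g(*p),.13) for p in[(442,133),(643,44),(733,245),(530,334)]]);print(Q.round(4),Q.mean(0),np.linalg.norm(np.diff(Q,axis=0),axis=1))
d=Q[1]-Q[0];print('yaw',np.degrees(np.arctan2(d[1],d[0])))
print('bore rim');P(g,[(523,190),(652,190),(588,125),(588,253)],.13)
print('strainer top disc L,R,T,B');P(g,[(540,200),(643,200),(592,148),(592,252)],.058)
print('loop feet');P(g,[(560,222),(624,176)],.06)
print('loop mid');P(g,[(592,199)],.083)
print('tray');P(h,[(268,433),(465,420),(480,575),(279,587)],.016)
# handle tops from scene
for p in[(128,420),(157,434)]:
  print('scene handle',plane(a,p[0]/2+370,(p[1]-400)/2+225,.203).round(4))
```

```text
base
(326, 75) [0.5426 0.2378 0.01  ]
(308, 333) [0.4155 0.2468 0.01  ]
(127, 323) [0.4218 0.3367 0.01  ]
prong fronts L,R; inner
(101, 285) [0.4426 0.3008 0.135 ]
(113, 285) [0.4425 0.2955 0.135 ]
(140, 287) [0.4415 0.2837 0.135 ]
(155, 287) [0.4414 0.2771 0.135 ]
bar
(115, 70) [0.5361 0.2952 0.135 ]
(172, 70) [0.5356 0.2701 0.135 ]
(172, 90) [0.5268 0.27   0.135 ]
(107, 90) [0.5274 0.2987 0.135 ]
handle top corners
(27, 155) [0.4964 0.3045 0.203 ]
(27, 192) [0.4815 0.3044 0.203 ]
collar
(158, 150) [0.5005 0.2739 0.141 ]
(155, 210) [0.4746 0.2751 0.141 ]
(95, 150) [0.501  0.3014 0.141 ]
(95, 210) [0.4751 0.3013 0.141 ]
J
(197, 165) [0.4977 0.2901 0.045 ]
(192, 155) [0.5025 0.2925 0.045 ]
(203, 178) [0.4914 0.2872 0.045 ]
bolts
[[ 0.5813  0.0686  0.13  ]
 [ 0.6325 -0.0532  0.13  ]
 [ 0.5105 -0.1044  0.13  ]
 [ 0.4598  0.0173  0.13  ]] [ 0.54602792 -0.01791614  0.13      ] [0.13210469 0.13228308 0.1318356 ]
yaw -67.17372232050579
bore rim
(523, 190) [0.5459 0.0203 0.13  ]
(652, 190) [ 0.5443 -0.0569  0.13  ]
(588, 125) [ 0.5842 -0.0193  0.13  ]
(588, 253) [ 0.5074 -0.018   0.13  ]
strainer top disc L,R,T,B
(540, 200) [0.5463 0.0151 0.058 ]
(643, 200) [ 0.545  -0.0514  0.058 ]
(592, 148) [ 0.5794 -0.019   0.058 ]
(592, 252) [ 0.512  -0.0179  0.058 ]
loop feet
(560, 222) [0.5316 0.0023 0.06  ]
(624, 176) [ 0.5606 -0.0394  0.06  ]
loop mid
(592, 199) [ 0.544  -0.0193  0.083 ]
tray
(268, 433) [ 0.6008 -0.1818  0.016 ]
(465, 420) [ 0.612  -0.4314  0.016 ]
(480, 575) [ 0.4155 -0.4416  0.016 ]
(279, 587) [ 0.4043 -0.1903  0.016 ]
scene handle [0.4832 0.2765 0.203 ]
scene handle [0.4817 0.3046 0.203 ]
```

Emit:
arm_command(
  plan=[0, 0, -12, -0.15, 0, 0, -12, -0.15, 0, 0, -12, -0.15, 0, 0, -12, -0.15, 0, 0, -12, -0.15, 0, 0, -12, -0.15, 0, 0, -12, -0.15, 0, 0, -12, -0.15],
)

```text
time_s: 0.9
eef_pos: [0.1704, -0.5489, 0.3272]
eef_rot: [-0.0, 0.729, 0.684, 0.0]
wrist_force: [-0.1, -0.1, -0.4]
opening: 1.002
```

Run:
```python
from h import *
c=ctrl.camera('wrist');print(np.array(c['T_tool_cam']).round(3),c['camera_matrix'],c['k1'])
```

```text
[[ 0.     0.966  0.26   0.067]
 [ 1.    -0.     0.    -0.001]
 [ 0.     0.26  -0.966 -0.143]
 [ 0.     0.     0.     1.   ]] [[322.85371082   0.         280.42290839]
 [  0.         322.85371082 210.24775138]
 [  0.           0.           1.        ]] -0.045899762991036895
```

Emit:
arm_command(
  plan=[20, 14, 0, 0, 38, 26.5, 0, 0, 38, 26.5, 0, 0, 38, 26.5, 0, 0, 38, 26.5, 0, 0, 38, 26.5, 0, 0, 38, 26.5, 0, 0, 38, 26.5, 0, 0, 38, 26.5, 0, 0, 38, 26.5, 0, 0, 38, 26.5, 0, 0, 38, 26.5, 0, 0, 38, 26.5, 0, 0, 19, 13, 0, 0, 0, 0, 0, 0, 0, 0, 0, 0],
)

```text
time_s: 2.55
eef_pos: [0.5488, -0.0792, 0.3264]
eef_rot: [-0.001, 0.732, 0.682, -0.001]
wrist_force: [-0.8, 0.3, 0.4]
opening: 1.001
```

Run:
```python
from h import *
c=grab('wrist');pickle.dump(c,open('w1.pkl','wb'));print(ctrl.get_obs()['eef_pos'],ctrl.get_obs()['q'])
u,v=proj(c,(.546,-.018,.058));print(u,v)
x,y=int(u)-50,int(v)-50
im=c['color'][max(y,0):y+100,x:x+100,::-1]
print(x,max(y,0))
A=cv2.resize(im,None,fx=6,fy=6,interpolation=cv2.INTER_CUBIC);A=cv2.convertScaleAbs(A,alpha=1.3)
cv2.imwrite('pics/w1.png',A)
```

```text
[ 0.54864014 -0.07989754  0.32665294] [-3.58424919e-01  7.14066217e-02  1.53728405e+00 -4.93613527e-04
  1.53400848e+00 -2.86974117e-01]
275.788804922643 128.44457259376412
225 78
```

View pics/w1.png

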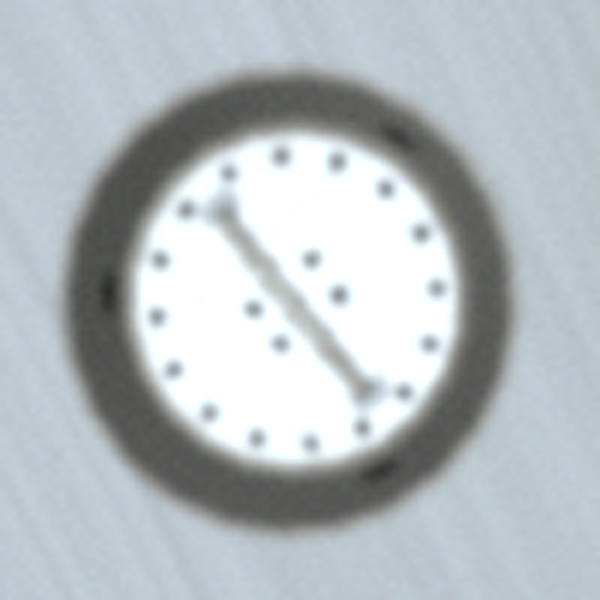

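The wrist view shows the strainer's disc centred at (297,299), the loop's feet at (222,205) and (368,392), and the wire running straight between them, so the lean is small.

Run:
```python
from h import *
c=pickle.load(open('w1.pkl','rb'))
m=lambda x,y:(x/6+225-.4,y/6+78-.4)
for n,p,z in[('disc',(297,299),.058),('holes',(297,302),.058),('rim',(290,300),.13),('f1',(222,205),.06),('f2',(368,392),.06),('apex',(293,297),.084)]:print(n,plane(c,*m(*p),z).round(4))
A=plane(c,*m(222,205),.06);B=plane(c,*m(368,392),.06);d=B-A;print(np.linalg.norm(d),np.degrees(np.arctan2(d[1],d[0])))
```

```text
disc [ 0.544  -0.0166  0.058 ]
holes [ 0.544  -0.0172  0.058 ]
rim [ 0.5443 -0.016   0.13  ]
f1 [0.5302 0.003  0.06  ]
f2 [ 0.5573 -0.0364  0.06  ]
apex [ 0.5438 -0.016   0.084 ]
0.04785711325344568 -55.50199451319808
```

Emit:
arm_command(
  plan=[22, -6, 0, 0, 43, -11.5, 0, 0, 43, -11.5, 0, 0, 43, -11.5, 0, 0, 43, -11.5, 0, 0, 43, -11.5, 0, 0, 43, -11.5, 0, 0, 25, -6, 0, 0, 0, 0, 0, 0, 0, 0, 0, 0],
)

```text
time_s: 3.6
eef_pos: [0.4897, 0.2294, 0.3272]
eef_rot: [0.0, 0.732, 0.682, -0.0]
wrist_force: [-0.8, -0.1, 0.4]
opening: 1.0
```

Run:
```python
from h import *
c=grab('wrist');pickle.dump(c,open('w2.pkl','wb'));print(ctrl.get_obs()['eef_pos'])
u,v=proj(c,(.488,.2875,.17));print(u,v)
x,y=int(u)-100,max(int(v)-75,0)
im=c['color'][y:y+150,x:x+200,::-1]
print(x,y)
A=cv2.resize(im,None,fx=4,fy=4,interpolation=cv2.INTER_CUBIC);A=cv2.convertScaleAbs(A,alpha=1.6,beta=20)
cv2.imwrite('pics/w2.png',A)
```

```text
[0.48994823 0.2288648  0.32722484]
275.0530660693581 133.48725580395427
175 58
```

View pics/w2.png

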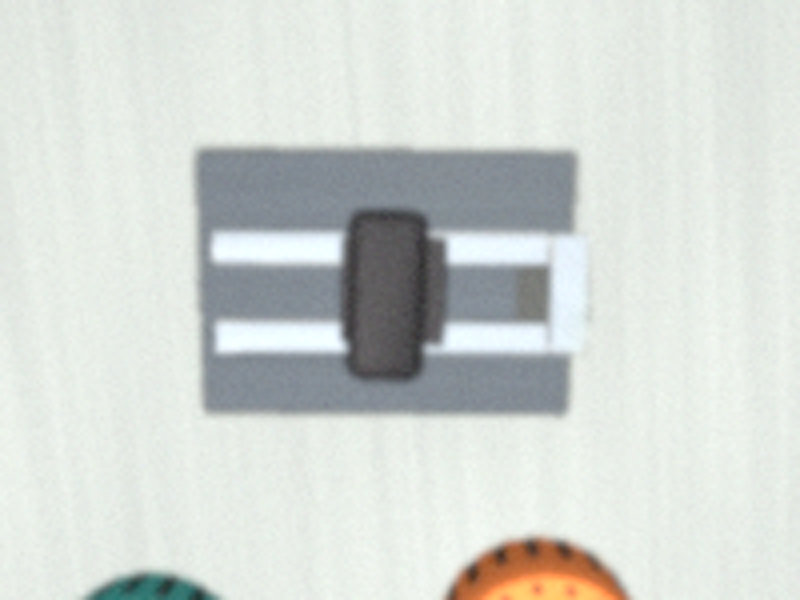

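The wrist view shows the handle centred at about (387,295) and square to the image. The prongs run at v≈247 and v≈337, from u≈213 to u≈550.

Run:
```python
from h import *
c=pickle.load(open('w2.pkl','rb'))
m=lambda x,y:(x/4+175-.4,y/4+58-.4)
for n,p,z in[('h1',(350,213),.203),('h2',(425,213),.203),('h3',(353,378),.203),('h4',(420,378),.203),('hc',(387,295),.203),('gapL',(214,264),.135),('gapL2',(214,322),.135),('gapR',(545,264),.135),('gapR2',(545,322),.135),('tops',(549,235),.135),('collarR1',(445,238),.141),('collarR2',(443,345),.141),('b1',(197,150),.01),('b2',(578,152),.01),('b3',(568,412),.01),('b4',(207,412),.01)]:print(n,plane(c,*m(*p),z).round(4))
```

```text
h1 [0.4796 0.3067 0.203 ]
h2 [0.4945 0.3057 0.203 ]
h3 [0.4775 0.2743 0.203 ]
h4 [0.4912 0.2733 0.203 ]
hc [0.4858 0.2903 0.203 ]
gapL [0.4409 0.2996 0.135 ]
gapL2 [0.4394 0.2854 0.135 ]
gapR [0.524  0.2937 0.135 ]
gapR2 [0.5233 0.2794 0.135 ]
tops [0.5254 0.3007 0.135 ]
collarR1 [0.4992 0.3017 0.141 ]
collarR2 [0.497  0.2758 0.141 ]
b1 [0.4196 0.3388 0.01  ]
b2 [0.5484 0.329  0.01  ]
b3 [0.5411 0.2413 0.01  ]
b4 [0.4132 0.2504 0.01  ]
```

Emit:
arm_command(
  plan=[20, -3, 0, 0, 20, -3, 0, 0, 20, -2.5, 0, 0, 0, 0, 25, 0, 0, 0, 40, 0, 0, 0, 40, 0, 0, 0, 35, 0, 0, 0, 20, 0, 0, 0, 8, 0, 0, 0, 0, 0, 0, 0, 0, 0],
)

```text
time_s: 4.75
eef_pos: [0.4867, 0.2904, 0.1607]
eef_rot: [0.0, 0.732, 0.681, 0.001]
wrist_force: [-0.2, -0.0, 0.3]
opening: 1.001
```

Emit:
arm_command(
  plan=[0, 0, 0, 0, 0, 0, 0, 0, 0, 0, 0, 0, 0, 0, 0, 0, 0, 0, 0, 0, 0, 0, 0, 0, 0, 0, 0, 0],
  grip=0.2,
)

```text
time_s: 5.45
eef_pos: [0.4855, 0.2909, 0.1594]
eef_rot: [0.0, 0.731, 0.682, 0.0]
wrist_force: [1.0, -0.3, 0.1]
opening: 0.205
```

Emit:
arm_command(
  plan=[0, 0, 0, 0, 0, 0, 0, 0, 0, 0, 0, 0, 0, 0, 0, 0, 0, 0, 0, 0],
  grip=0.0,
)

```text
time_s: 5.95
eef_pos: [0.4855, 0.2909, 0.1594]
eef_rot: [0.0, 0.731, 0.682, 0.0]
wrist_force: [0.7, -0.2, 1.5]
opening: 0.181
```

Emit:
arm_command(
  plan=[0, 0, -3, 0, 0, 0, -10, 0, 0, 0, -30, 0, 0, 0, -40, 0, 0, 0, -40, 0, 0, 0, -27, 0, 0, 0, 0, 0, 0, 0, 0, 0],
)

```text
time_s: 6.75
eef_pos: [0.4853, 0.2908, 0.3095]
eef_rot: [0.0, 0.731, 0.682, 0.0]
wrist_force: [-0.3, 0.4, -2.7]
opening: 0.18
```

Emit:
arm_command(
  plan=[0, 0, 0, -0.134, 0, 0, 0, -0.134, 0, 0, 0, -0.134, 0, 0, 0, -0.134, 0, 0, 0, -0.136, -12, -6.5, 0, 0, -27, -14, 0, 0, -35, -18.5, 0, 0, -35, -18.5, 0, 0, -35, -18.5, 0, 0, -35, -18.5, 0, 0, -35, -18.5, 0, 0, -35, -18, 0, 0, -24, -12, 0, 0, -12, -6, 0, 0, 0, 0, 0, 0, 0, 0, 0, 0],
)

```text
time_s: 8.45
eef_pos: [0.5235, -0.0279, 0.3086]
eef_rot: [-0.001, 0.466, 0.885, 0.0]
wrist_force: [0.2, 0.2, -1.3]
opening: 0.177
```

Run:
```python
from h import *
o=ctrl.get_obs();print(o['eef_pos'],o['q'],o['wrist_force'])
r=quat(o['eef_rot']).as_matrix();print('psi',np.arctan2(r[1,0],r[0,0]),r[:,2])
c=grab('wrist');pickle.dump(c,open('w3.pkl','wb'))
p=o['eef_pos'];T=lambda v:p+r@np.array(v)
for n,v in[('collar',(0,0,.0244)),('shank low',(0,0,.11)),('bend',(0,.006,.1139)),('tip',(0,.012,.104))]:print(n,proj(c,T(v)).round(1))
x,y=150,60
cv2.imwrite('pics/w3.png',cv2.convertScaleAbs(cv2.resize(c['color'][70:260,150:410,::-1],None,fx=3,fy=3,interpolation=cv2.INTER_CUBIC),alpha=1.3,beta=15))
```

```text
[ 0.52349654 -0.02786382  0.30864187] [-2.80183116e-01  1.06402358e-02  1.63559577e+00  5.85125077e-04
  1.49682174e+00 -8.80785980e-01] [ 0.17072077  0.19256804 -1.30902009]
psi 2.171355156154114 [-1.24658484e-03  9.65910806e-04 -9.99998757e-01]
collar [280.6 248.5]
shank low [280.6 209. ]
bend [287.8 207.8]
tip [295.7 210.9]
```

View pics/w3.png

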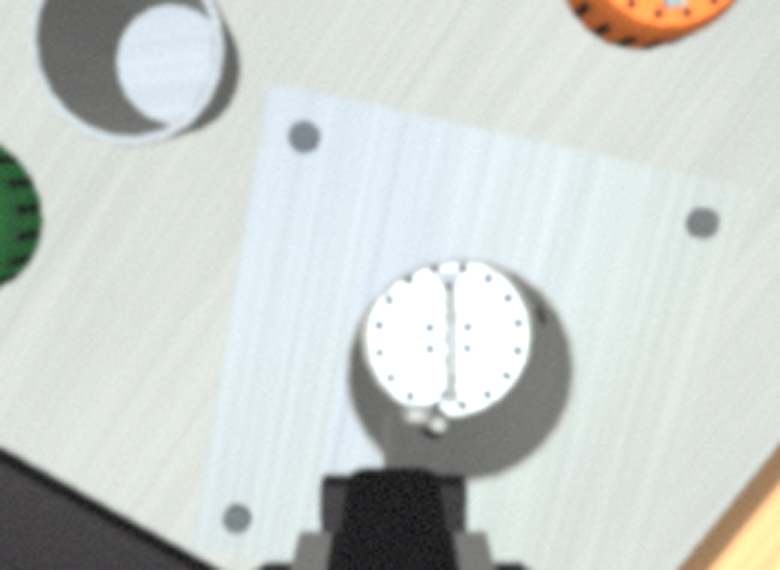

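Emit:
arm_command(
  plan=[0, 0, 8, 0, 0, 0, 15, 0, 0, 0, 20, 0, 0, 0, 20, 0, 0, 0, 15, 0, 0, 0, 8, 0, 0, 0, 8, 0, 0, 0, 8, 0, 0, 0, 8, 0, 0, 0, 6, 0, 0, 0, 4, 0, 0, 0, 3, 0, 0, 0, 0, 0, 0, 0, 0, 0],
)

```text
time_s: 9.9
eef_pos: [0.5242, -0.0285, 0.1865]
eef_rot: [0.0, 0.466, 0.885, 0.0]
wrist_force: [-0.8, -0.8, -0.9]
opening: 0.183
```

Emit:
arm_command(
  plan=[0, 0, 2.5, 0, 0, 0, 2.5, 0, 0, 0, 0, 0, 0, 4, 0, 0, 0, 4, 0, 0, 0, 2, 0, 0, 0, 2, 0, 0, 0, 0, 0, 0, 0, 0, 0, 0],
)

```text
time_s: 10.8
eef_pos: [0.5339, -0.0216, 0.1812]
eef_rot: [-0.0, 0.466, 0.885, -0.0]
wrist_force: [-1.0, -0.3, -1.7]
opening: 0.18
```

Emit:
arm_command(
  plan=[0, 1, 0, 0, 0, 1, 0, 0, 0, 1, 0, 0, 0, 0, 0, 0, 0, 0, 0, 0],
)

```text
time_s: 11.3
eef_pos: [0.5364, -0.0199, 0.1813]
eef_rot: [-0.0, 0.466, 0.885, -0.0]
wrist_force: [0.6, -1.3, -1.0]
opening: 0.177
```

Emit:
arm_command(
  plan=[0, 1, 0, 0, 0, 0.5, 0, 0, 0, 0, 0, 0, 0, 0, 0, 0],
)

```text
time_s: 11.7
eef_pos: [0.5376, -0.0191, 0.1813]
eef_rot: [0.0, 0.466, 0.885, -0.0]
wrist_force: [-0.0, -0.3, -1.6]
opening: 0.182
```

Emit:
arm_command(
  plan=[0, 1, 0, 0, 0, 0, 0, 0, 0, 0, 0, 0],
)

```text
time_s: 12.0
eef_pos: [0.5384, -0.0185, 0.1813]
eef_rot: [-0.0, 0.466, 0.885, -0.0]
wrist_force: [0.2, 0.3, -1.5]
opening: 0.182
```

Emit:
arm_command(
  plan=[0, 1, 0, 0, 0, 0, 0, 0, 0, 0, 0, 0],
)

```text
time_s: 12.3
eef_pos: [0.5391, -0.018, 0.1812]
eef_rot: [-0.0, 0.466, 0.885, -0.0]
wrist_force: [-0.0, 0.1, -1.3]
opening: 0.179
```

Emit:
arm_command(
  plan=[0, 0.7, 0, 0, 0, 0, 0, 0, 0, 0, 0, 0],
)

```text
time_s: 12.6
eef_pos: [0.5398, -0.0176, 0.1813]
eef_rot: [-0.0, 0.466, 0.885, -0.0]
wrist_force: [-0.3, -0.6, -0.6]
opening: 0.178
```

Emit:
arm_command(
  plan=[0, 0.8, 0, 0, 0, 0, 0, 0, 0, 0, 0, 0],
)

```text
time_s: 12.9
eef_pos: [0.5405, -0.0171, 0.1813]
eef_rot: [-0.0, 0.466, 0.885, 0.0]
wrist_force: [-1.3, -0.5, -1.0]
opening: 0.184
```

Emit:
arm_command(
  plan=[0, 0.8, 0, 0, 0, 0, 0, 0, 0, 0, 0, 0],
)

```text
time_s: 13.2
eef_pos: [0.5411, -0.0167, 0.1813]
eef_rot: [-0.0, 0.466, 0.885, -0.0]
wrist_force: [-1.2, -1.6, -1.7]
opening: 0.182
```

Emit:
arm_command(
  plan=[0, 0.7, 0, 0, 0, 0, 0, 0, 0, 0, 0, 0],
)

```text
time_s: 13.5
eef_pos: [0.5416, -0.0164, 0.1813]
eef_rot: [-0.0, 0.466, 0.885, -0.0]
wrist_force: [-2.5, -2.6, 0.6]
opening: 0.179
```

Emit:
arm_command(
  plan=[0, -1.5, 0, 0, 0, 0, 0, 0, 0, 0, -3, 0, 0, 0, -3, 0, 0, 0, -3, 0, 0, 0, -2, 0, 0, 0, 0, 0, 0, 0, 0, 0],
)

```text
time_s: 14.3
eef_pos: [0.5405, -0.0172, 0.1925]
eef_rot: [0.0, 0.466, 0.885, -0.0]
wrist_force: [-1.2, -0.8, -1.1]
opening: 0.185
```

Emit:
arm_command(
  plan=[0, 0, -1, 0, 0, 0, -1, 0, 0, 0, 0, 0, 0, 0, 0, 0],
)

```text
time_s: 14.7
eef_pos: [0.5405, -0.0171, 0.1943]
eef_rot: [-0.0, 0.466, 0.885, -0.0]
wrist_force: [-1.0, -0.2, -1.2]
opening: 0.179
```

Emit:
arm_command(
  plan=[0, 0, -1, 0, 0, 0, -0.5, 0, 0, 0, 0, 0, 0, 0, 0, 0],
)

```text
time_s: 15.1
eef_pos: [0.5405, -0.0171, 0.1958]
eef_rot: [0.0, 0.466, 0.885, 0.0]
wrist_force: [-1.0, -0.3, -1.6]
opening: 0.177
```

Emit:
arm_command(
  plan=[0, 0, -1, 0, 0, 0, 0, 0, 0, 0, 0, 0],
)

```text
time_s: 15.4
eef_pos: [0.5404, -0.0172, 0.1968]
eef_rot: [-0.0, 0.466, 0.885, -0.0]
wrist_force: [-0.9, -0.8, -2.8]
opening: 0.182
```

Emit:
arm_command(
  plan=[0, 0, -1, 0, 0, 0, 0, 0, 0, 0, 0, 0],
)

```text
time_s: 15.7
eef_pos: [0.5405, -0.017, 0.1977]
eef_rot: [-0.0, 0.466, 0.885, 0.0]
wrist_force: [0.0, -0.6, -4.4]
opening: 0.18
```

Emit:
arm_command(
  plan=[0, 0, -1, 0, 0, 0, 0, 0, 0, 0, 0, 0],
)

```text
time_s: 16.0
eef_pos: [0.5405, -0.0171, 0.1988]
eef_rot: [0.0, 0.466, 0.885, 0.0]
wrist_force: [0.6, 0.5, -5.3]
opening: 0.176
```

Emit:
arm_command(
  plan=[0, 0, -1.5, 0, 0, 0, -1.5, 0, 0, 0, -1.5, 0, 0, 0, -1.5, 0, 0, 0, -1.5, 0, 0, 0, -1.5, 0, 0, 0, 0, 0],
)

```text
time_s: 16.7
eef_pos: [0.5406, -0.0172, 0.2081]
eef_rot: [0.0, 0.466, 0.885, 0.0]
wrist_force: [-0.0, 0.3, -3.0]
opening: 0.177
```

Emit:
arm_command(
  plan=[0, 0, -1, 0, 0, 0, -1, 0, 0, 0, -1, 0, 0, 0, 0, 0],
)

```text
time_s: 17.1
eef_pos: [0.5406, -0.0171, 0.211]
eef_rot: [0.0, 0.466, 0.885, 0.0]
wrist_force: [0.2, 0.4, -3.4]
opening: 0.18
```

Emit:
arm_command(
  plan=[0, 0, -1, 0, 0, 0, -1, 0, 0, 0, -1, 0, 0, 0, 0, 0],
)

```text
time_s: 17.5
eef_pos: [0.5406, -0.0171, 0.214]
eef_rot: [0.0, 0.466, 0.885, 0.0]
wrist_force: [0.9, 0.9, -3.2]
opening: 0.182
```

Emit:
arm_command(
  plan=[0, 0, -1, 0, 0, 0, -1, 0, 0, 0, -1, 0, 0, 0, 0, 0],
)

```text
time_s: 17.9
eef_pos: [0.5404, -0.0171, 0.2168]
eef_rot: [-0.0, 0.466, 0.885, -0.0]
wrist_force: [-0.2, 0.7, -4.0]
opening: 0.179
```

Emit:
arm_command(
  plan=[0, 0, -1, 0, 0, 0, -1, 0, 0, 0, -1, 0, 0, 0, 0, 0],
)

```text
time_s: 18.3
eef_pos: [0.5404, -0.0171, 0.2198]
eef_rot: [-0.0, 0.466, 0.885, -0.0]
wrist_force: [0.3, 0.1, -5.4]
opening: 0.181
```

Emit:
arm_command(
  plan=[0, 0, -1, 0, 0, 0, -1, 0, 0, 0, -1, 0, 0, 0, 0, 0],
)

```text
time_s: 18.7
eef_pos: [0.5405, -0.0172, 0.2231]
eef_rot: [0.0, 0.466, 0.885, -0.0]
wrist_force: [-0.7, -0.6, -5.5]
opening: 0.179
```

Emit:
arm_command(
  plan=[0, 0, -1, 0, 0, 0, -1, 0, 0, 0, 0, 0],
)

```text
time_s: 19.0
eef_pos: [0.5406, -0.0172, 0.225]
eef_rot: [0.0, 0.466, 0.885, 0.0]
wrist_force: [-0.2, -0.6, -4.4]
opening: 0.179
```

Emit:
arm_command(
  plan=[0, 0, -1, 0, 0, 0, -1, 0, 0, 0, 0, 0],
)

```text
time_s: 19.3
eef_pos: [0.5406, -0.0171, 0.227]
eef_rot: [0.0, 0.466, 0.885, 0.0]
wrist_force: [-1.8, -0.1, -4.7]
opening: 0.182
```

Emit:
arm_command(
  plan=[0, 0, -1, 0, 0, 0, -1, 0, 0, 0, 0, 0],
)

```text
time_s: 19.6
eef_pos: [0.5406, -0.0171, 0.229]
eef_rot: [0.0, 0.466, 0.885, 0.0]
wrist_force: [-0.5, 1.1, -4.4]
opening: 0.177
```

Emit:
arm_command(
  plan=[0, 0, -1, 0, 0, 0, -1, 0, 0, 0, -1, 0, 0, 0, 0, 0],
)

```text
time_s: 20.0
eef_pos: [0.5406, -0.0171, 0.2321]
eef_rot: [0.0, 0.466, 0.885, 0.0]
wrist_force: [0.9, -0.0, -4.0]
opening: 0.185
```

Emit:
arm_command(
  plan=[0, 0, -1, 0, 0, 0, -1, 0, 0, 0, -1, 0, 0, 0, -1, 0, 0, 0, 0, 0],
)

```text
time_s: 20.5
eef_pos: [0.5406, -0.0172, 0.236]
eef_rot: [0.0, 0.466, 0.885, 0.0]
wrist_force: [-0.1, 0.1, -5.7]
opening: 0.177
```

Emit:
arm_command(
  plan=[0, 0, -1, 0, 0, 0, -1, 0, 0, 0, -1, 0, 0, 0, -1, 0, 0, 0, 0, 0],
)

```text
time_s: 21.0
eef_pos: [0.5406, -0.0172, 0.24]
eef_rot: [0.0, 0.466, 0.885, 0.0]
wrist_force: [-0.5, -1.1, -5.7]
opening: 0.181
```

Emit:
arm_command(
  plan=[0, 0, -1, 0, 0, 0, -1, 0, 0, 0, -1, 0, 0, 0, -1, 0, 0, 0, 0, 0],
)

```text
time_s: 21.5
eef_pos: [0.5406, -0.0172, 0.244]
eef_rot: [0.0, 0.466, 0.885, 0.0]
wrist_force: [-0.7, -0.2, -5.7]
opening: 0.177
```

Emit:
arm_command(
  plan=[0, 0, -1.5, 0, 0, 0, -1.5, 0, 0, 0, -1.5, 0, 0, 0, -1.5, 0, 0, 0, 0, 0],
)

```text
time_s: 22.0
eef_pos: [0.5406, -0.0171, 0.2502]
eef_rot: [0.0, 0.466, 0.885, 0.0]
wrist_force: [-0.3, -0.5, -4.7]
opening: 0.184
```

Emit:
arm_command(
  plan=[0, 0, -1.5, 0, 0, 0, -1.5, 0, 0, 0, -1.5, 0, 0, 0, -1.5, 0, 0, 0, 0, 0],
)

```text
time_s: 22.5
eef_pos: [0.5407, -0.0172, 0.2562]
eef_rot: [0.0, 0.466, 0.885, 0.0]
wrist_force: [0.0, -0.1, -4.2]
opening: 0.179
```

Emit:
arm_command(
  plan=[0, 0, -1.5, 0, 0, 0, -1.5, 0, 0, 0, -1.5, 0, 0, 0, -1.5, 0, 0, 0, -1.5, 0, 0, 0, -1.5, 0, 0, 0, -1.5, 0, 0, 0, -1.5, 0, 0, 0, 0, 0],
)

```text
time_s: 23.4
eef_pos: [0.5406, -0.0171, 0.2681]
eef_rot: [0.0, 0.466, 0.885, 0.0]
wrist_force: [0.7, -0.8, -3.7]
opening: 0.187
```

Run:
```python
from h import *
c=grab('scene')
print(proj(c,(.545,-.017,.15)))
u,v=proj(c,(.545,-.017,.15)).astype(int)
save(c,'s2.png',(u-60,v-50,u+60,v+60),5)
```

```text
[288.08553004 201.26878375]
```

View pics/s2.png

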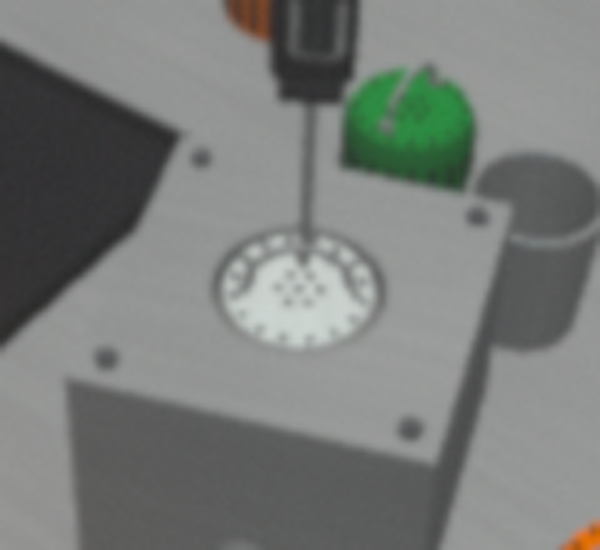

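The strainer hangs level with its top near the bore's rim, at about (300,290), and the loop is in the J. I'll keep lifting.

Emit:
arm_command(
  plan=[0, 0, -2, 0, 0, 0, -3, 0, 0, 0, -3, 0, 0, 0, -4, 0, 0, 0, -4, 0, 0, 0, -4, 0, 0, 0, -4, 0, 0, 0, -4, 0, 0, 0, -4, 0, 0, 0, -4, 0, 0, 0, -5, 0, 0, 0, -6, 0, 0, 0, -7, 0, 0, 0, -7, 0, 0, 0, -7, 0, 0, 0, -6, 0, 0, 0, -4, 0, 0, 0, -2, 0, 0, 0, 0, 0],
)

```text
time_s: 25.35
eef_pos: [0.5405, -0.0171, 0.348]
eef_rot: [0.0, 0.466, 0.885, 0.0]
wrist_force: [-0.2, -0.7, -4.5]
opening: 0.183
```

Emit:
arm_command(
  plan=[-2.9, -2.8, 0, 0, -5.8, -5.5, 0, 0, -8.7, -8.3, 0, 0, -11.6, -11, 0, 0, -13, -12.4, 0, 0, -13, -12.4, 0, 0, -13, -12.4, 0, 0, -13, -12.4, 0, 0, -13, -12.4, 0, 0, -13, -12.4, 0, 0, -13, -12.4, 0, 0, -13, -12.4, 0, 0, -11.6, -11, 0, 0, -10.1, -9.6, 0, 0, -8.7, -8.3, 0, 0, -6.5, -6.2, 0, 0, -4.3, -4.1, 0, 0, -2.9, -2.8, 0, 0, -1.5, -1.4, 0, 0, 0, 0, 0, 0],
)

```text
time_s: 27.35
eef_pos: [0.5014, -0.2606, 0.3478]
eef_rot: [-0.0, 0.466, 0.885, 0.0]
wrist_force: [0.2, 0.8, -3.6]
opening: 0.179
```

Emit:
arm_command(
  plan=[0, 0, 5, 0, 0, 0, 10, 0, 0, 0, 12, 0, 0, 0, 12, 0, 0, 0, 12, 0, 0, 0, 12, 0, 0, 0, 12, 0, 0, 0, 12, 0, 0, 0, 12, 0, 0, 0, 12, 0, 0, 0, 10, 0, 0, 0, 8, 0, 0, 0, 6, 0, 0, 0, 4, 0, 0, 0, 2, 0, 0, 0, 0, 0, 0, 0, 0, 0, 0, 0, 0, 0],
)

```text
time_s: 29.15
eef_pos: [0.5016, -0.2609, 0.2073]
eef_rot: [0.0, 0.466, 0.885, -0.0]
wrist_force: [0.5, 0.7, -3.2]
opening: 0.184
```

Run:
```python
from h import *
print(ctrl.get_obs()['eef_pos'],ctrl.get_obs()['wrist_force'])
c=grab('scene')
u,v=proj(c,(.506,-.261,.04)).astype(int)
save(c,'s3.png',(u-60,v-60,u+70,v+50),5)
```

```text
[ 0.501558   -0.26088269  0.20727727] [ 0.47432139  0.69354174 -3.20294799]
```

View pics/s3.png

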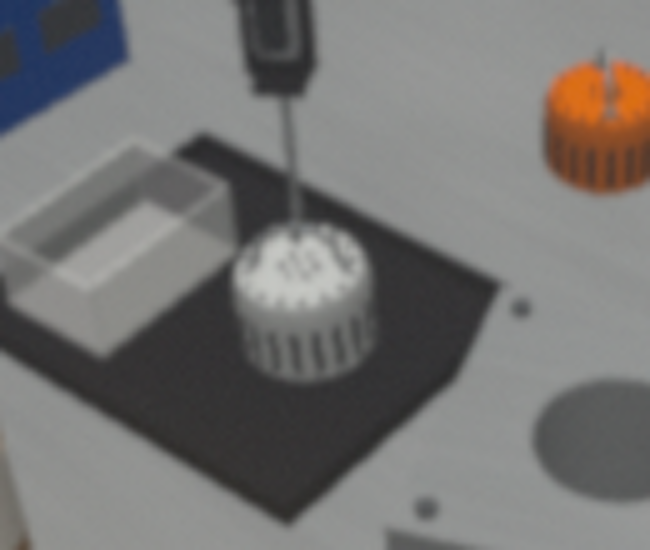

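The strainer hangs level over the free half of the tray, clear of the tub. I'll creep down.

Emit:
arm_command(
  plan=[0, 0, 3, 0, 0, 0, 3, 0, 0, 0, 2, 0, 0, 0, 1.5, 0, 0, 0, 1, 0, 0, 0, 1, 0, 0, 0, 0, 0, 0, 0, 0, 0],
)

```text
time_s: 30.0
eef_pos: [0.5014, -0.2607, 0.1953]
eef_rot: [0.0, 0.466, 0.885, -0.0]
wrist_force: [-0.2, 0.6, -3.2]
opening: 0.181
```

Emit:
arm_command(
  plan=[0, 0, 1, 0, 0, 0, 1, 0, 0, 0, 1, 0, 0, 0, 0, 0, 0, 0, 0, 0],
)

```text
time_s: 30.5
eef_pos: [0.5013, -0.2608, 0.1924]
eef_rot: [0.0, 0.466, 0.885, -0.0]
wrist_force: [0.0, 0.2, -2.9]
opening: 0.182
```

Emit:
arm_command(
  plan=[0, 0, 1, 0, 0, 0, 1, 0, 0, 0, 1, 0, 0, 0, 0, 0, 0, 0, 0, 0],
)

```text
time_s: 31.0
eef_pos: [0.5014, -0.2608, 0.1894]
eef_rot: [0.0, 0.466, 0.885, -0.0]
wrist_force: [-0.0, -1.2, -2.1]
opening: 0.176
```

Emit:
arm_command(
  plan=[0, 0, 2, 0, 0, 0, 2, 0, 0, 0, 2, 0, 0, 0, 2, 0, 0, 0, 1.5, 0, 0, 0, 1, 0, 0, 0, 0, 0, 0, 0, 0, 0],
)

```text
time_s: 31.8
eef_pos: [0.5013, -0.2606, 0.1786]
eef_rot: [-0.0, 0.466, 0.885, 0.0]
wrist_force: [-0.7, -0.4, -1.6]
opening: 0.178
```

Emit:
arm_command(
  plan=[0, 0, 0.7, 0, 0, 0, 0.7, 0, 0, 0, 0, 0, 0, 0, 0, 0],
)

```text
time_s: 32.2
eef_pos: [0.5014, -0.2607, 0.1774]
eef_rot: [0.0, 0.466, 0.885, 0.0]
wrist_force: [-0.4, -1.3, -0.6]
opening: 0.18
```

Emit:
arm_command(
  plan=[0, -1, 0, 0, 0, -1, 0, 0, 0, -1, 0, 0, 0, 0, 0, 0],
)

```text
time_s: 32.6
eef_pos: [0.4988, -0.2624, 0.1774]
eef_rot: [0.0, 0.466, 0.885, 0.0]
wrist_force: [-0.0, 0.4, -0.7]
opening: 0.181
```

Emit:
arm_command(
  plan=[0, -1, 0, 0, 0, -1, 0, 0, 0, -1, 0, 0, 0, -1, 0, 0, 0, 0, 0, 0],
)

```text
time_s: 33.1
eef_pos: [0.4955, -0.2648, 0.1774]
eef_rot: [-0.0, 0.466, 0.885, -0.0]
wrist_force: [0.5, 0.1, -1.6]
opening: 0.18
```

Emit:
arm_command(
  plan=[0, -2, 0, 0, 0, -2, 0, 0, 0, -3, 0, 0, 0, -3, 0, 0, 0, -3, 0, 0, 0, -3, 0, 0, 0, -2, 0, 0, 0, 0, 0, 0],
)

```text
time_s: 33.9
eef_pos: [0.4805, -0.2751, 0.1774]
eef_rot: [-0.0, 0.466, 0.885, -0.0]
wrist_force: [0.3, 0.8, -1.2]
opening: 0.178
```

Emit:
arm_command(
  plan=[0, 0, -2, 0, 0, 0, -4, 0, 0, 0, -6, 0, 0, 0, -10, 0, 0, 0, -15, 0, 0, 0, 0, 0],
)

```text
time_s: 34.5
eef_pos: [0.4822, -0.276, 0.2178]
eef_rot: [0.003, 0.466, 0.885, -0.001]
wrist_force: [0.5, -0.1, -0.7]
opening: 0.178
```

Emit:
arm_command(
  plan=[0, 0, -18, 0.134, 0, 0, -18, 0.134, 0, 0, -18, 0.134, 0, 0, -18, 0.134, 0, 0, -18, 0.134, 0, 0, 0, 0, 0, 0, 0, 0],
)

```text
time_s: 35.2
eef_pos: [0.4807, -0.2748, 0.3042]
eef_rot: [0.0, 0.73, 0.684, 0.0]
wrist_force: [0.3, 0.1, -2.3]
opening: 0.178
```

Emit:
arm_command(
  plan=[15, -1, 0, 0, 30, -2, 0, 0, 40, -2.5, 0, 0, 45, -2.5, 0, 0, 45, -2.5, 0, 0, 45, -2.5, 0, 0, 45, -2.5, 0, 0, 45, -2.5, 0, 0, 45, -2.5, 0, 0, 45, -2.5, 0, 0, 45, -2.5, 0, 0, 45, -2.5, 0, 0, 35, -3, 0, 0, 25, -2, 0, 0, 10, -1, 0, 0, 0, 0, 0, 0, 0, 0, 0, 0],
)

```text
time_s: 36.9
eef_pos: [0.4843, 0.2856, 0.3037]
eef_rot: [-0.0, 0.73, 0.683, -0.001]
wrist_force: [0.8, -0.5, -1.1]
opening: 0.178
```

Run:
```python
from h import *
o=ctrl.get_obs();r=quat(o['eef_rot']).as_matrix();print(o['eef_pos'],'psi',np.arctan2(r[1,0],r[0,0]))
d=np.array([.4855,.2909,.1594])-o['eef_pos'];print('tool delta mm',(r.T@d*1000).round(1))
```

```text
[0.4843466  0.28555377 0.30373366] psi 1.5035285236020743
tool delta mm [  5.6   0.9 144.3]
```

Emit:
arm_command(
  plan=[3, 0.5, 0, 0, 2.6, 0.4, 0, 0, 0, 0, 0, 0, 0, 0, 10, 0, 0, 0, 15, 0, 0, 0, 15, 0, 0, 0, 15, 0, 0, 0, 15, 0, 0, 0, 15, 0, 0, 0, 15, 0, 0, 0, 15, 0, 0, 0, 10, 0, 0, 0, 7, 0, 0, 0, 5, 0, 0, 0, 3, 0, 0, 0, 0, 0, 0, 0, 0, 0],
)

```text
time_s: 38.6
eef_pos: [0.4865, 0.2918, 0.1649]
eef_rot: [0.0, 0.731, 0.683, 0.0]
wrist_force: [0.7, -0.1, -1.4]
opening: 0.178
```

Emit:
arm_command(
  plan=[0, 0, 1, 0, 0, 0, 1, 0, 0, 0, 0.8, 0, 0, 0, 0, 0, 0, 0, 0, 0],
)

```text
time_s: 39.1
eef_pos: [0.4861, 0.2917, 0.1616]
eef_rot: [-0.0, 0.731, 0.683, -0.0]
wrist_force: [-0.6, -0.2, -1.1]
opening: 0.178
```

Emit:
arm_command(
  plan=[0, 0, 0.6, 0, 0, 0, 0.5, 0, 0, 0, 0, 0, 0, 0, 0, 0],
)

```text
time_s: 39.5
eef_pos: [0.4861, 0.2917, 0.1604]
eef_rot: [-0.0, 0.731, 0.683, -0.0]
wrist_force: [-0.3, 0.4, -2.1]
opening: 0.178
```

Emit:
arm_command(
  plan=[0, 0, 0.6, 0, 0, 0, 0, 0, 0, 0, 0, 0],
)

```text
time_s: 39.8
eef_pos: [0.4861, 0.2917, 0.1599]
eef_rot: [-0.0, 0.731, 0.683, -0.0]
wrist_force: [0.1, 0.4, -0.4]
opening: 0.182
```

Emit:
arm_command(
  plan=[0, 0, 0.6, 0, 0, 0, 0, 0, 0, 0, 0, 0],
)

```text
time_s: 40.1
eef_pos: [0.4862, 0.2917, 0.1595]
eef_rot: [0.0, 0.731, 0.683, 0.0]
wrist_force: [0.3, -1.1, -0.2]
opening: 0.175
```

Emit:
arm_command(
  plan=[0, 0, 0, 0, 0, 0, 0, 0, 0, 0, 0, 0, 0, 0, 0, 0],
  grip=0.26,
)

```text
time_s: 40.5
eef_pos: [0.4861, 0.2917, 0.1593]
eef_rot: [-0.0, 0.731, 0.683, 0.0]
wrist_force: [-0.1, 0.4, -0.2]
opening: 0.259
```

Emit:
arm_command(
  plan=[0, 0, 0, 0, 0, 0, 0, 0, 0, 0, 0, 0, 0, 0, 0, 0, 0, 0, 0, 0, 0, 0, 0, 0],
  grip=0.9,
)

```text
time_s: 41.1
eef_pos: [0.4861, 0.2917, 0.1593]
eef_rot: [0.0, 0.731, 0.683, 0.0]
wrist_force: [-1.2, 0.5, -0.6]
opening: 0.9
```

Emit:
arm_command(
  plan=[0, 0, -5, 0, 0, 0, -15, 0, 0, 0, -30, 0, 0, 0, -40, 0, 0, 0, -40, 0, -20, 0, -20, 0, -20, 0, 0, 0, -20, 0, 0, 0, 0, 0, 0, 0, 0, 0, 0, 0],
)

```text
time_s: 42.1
eef_pos: [0.4823, 0.2319, 0.3104]
eef_rot: [0.0, 0.731, 0.682, 0.001]
wrist_force: [0.3, 0.1, 0.4]
opening: 0.904
```

Run:
```python
from h import *
a=grab('scene');w=grab('wrist');b=grab('top')
f=lambda c,P,r:(lambda u,v: cv2.resize(c['color'][max(v-r,0):v+r,max(u-r,0):u+r,::-1],(400,400),interpolation=cv2.INTER_CUBIC))(*proj(c,P).astype(int))
s=(.506,-.261,.04);h=(.486,.29,.15)
D=np.hstack([f(a,h,55),f(a,s,60)])
D2=np.hstack([f(w,h,80),f(b,s,75)])
cv2.imwrite('pics/f.png',cv2.resize(np.vstack([D,D2]),(600,600)))
```

```text
(no output)
```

View pics/f.png

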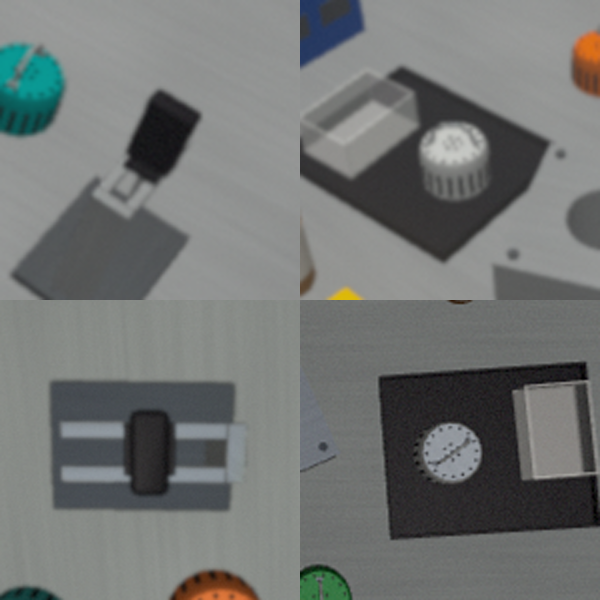

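The hook hangs upright in the stand between the prongs, with its handle at (150,452). The strainer stands upright on the free half of the tray at (450,452), and the tub hasn't moved.

```bash
python3 -c "
from bench import ctrl
print(ctrl.hand_in())"
```

```text
the job is handed in; nothing more can be done
None
```

The job is done and handed in at about 42 s, well inside the 72 s limit. The strainer stands on the free half of the tray and the hook is back in its stand.

- **Strainer:** I caught its loop with the hook and drew it past the nubs. It now stands upright near (0.506, -0.261), and the gripper never touched it.
- **Forces:** The wrist readings after each move stayed below about 6 N. I read them only at pauses, so I did not see the 4 to 7 N peak expected at the nubs and can't rule out a brief higher force between readings.
- **Hook:** It hangs upright between the prongs, within about 1 mm of where I picked it up.
- **Last checks:** The final scene, top and wrist pictures showed the strainer upright, the tub in place, and the gripper clear of everything. I did not re-check the positions of the bowl, spatula, bottle, cup, sponge and jar; the arm did not go near them. No check failed or disagreed.

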